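Knock the broken stub out of a buffing-spindle sleeve

ROBOT

A 7-joint arm with a two-finger parallel gripper is mounted at the origin on the work surface. World frame = base frame: x ahead of the robot, y to its left, z up, the work surface at z = 0. Lengths are in mm, angles in rad, forces in N, time in s.
With the tool pointing down it reaches from about 400 to 750 mm from the base axis. Payload 19.5 kg.
Tool frame: the origin (TCP) lies where the fingers leave the gripper's body, on its centre line; the fingertips stand 73 mm ahead of it and the grasp point (between the pads) lies 54 mm ahead of it; z points along the fingers, y is the line along which they close (so a half turn about z gives the same grasp; the last joint's range is limited). The gripper opens to 85 mm and grips with 20 to 120 N. Pads are 22 mm wide; open, the fingers measure 114 mm over their backs; the gripper's body (76 mm by 85 mm) begins 54 mm behind the grasp point. The pads swing forward as they close: fully open they stand 13 mm farther back than shut.
Start: joints at [-1.365, 0.707, -0.028, 1.485, 0.022, 0.951, -0.075], TCP at [141.022, 557.419, 303.868] pointing down, gripper open.
Joint ranges: [-2.71, 2.71], [-0.32, 2.16], [-1.57, 1.52], [0, 2.45], [-1.46, 4.6], [0, 2.02], [-2.83, 2.83]. Speed limits (rad/s): [1.89, 1.89, 2.57, 2.57, 3.01, 3.01, 3.01].

INTERFACE

Orientations are given as a 3x3 rotation matrix whose columns are the frame's x, y, z axes.
In Python, from plant import ctrl gives the robot as it stands.
- The arm moves only by the tool carry_out, never from a script. Its argument "motion" is a list of rows, each a list of 3 entries, a list of its own where there are three numbers: the shift along the world's x, y, z as a fraction of full scale, then the turn, a rotation vector about the world's x, y, z as a fraction of full scale, then the opening, from -1 (shut) to 1 (fully open). A call has 1 to 10 rows; each row shifts and turns the commanded pose from where the row before left it; what a row does not reach is not made up. Full scale, the value 1, is 500 mm for a shift and 2 rad for a turn. A row lasts 1/12 s, in which the tool goes at most 41.7 mm and 7.16 degrees, less where a joint would pass 70% of its speed; a pose out of reach is approached as far as the arm can. A call with a number of a shift or a turn outside -1 to 1 is refused whole. A call with a gripper value outside its range is refused whole. The fingers move at their own pace and stop on an object; "newtons" is the grip in N (left out, the last holds). Time passes only in rows, so rows that do not move let the fingers close. It gives the time, the measured TCP pose, the force, the opening and the grip force at its end, in the units of the state.
- ctrl.observe(): the state, without advancing time (a new reading comes with each control period).
- ctrl.capture(name): name is "scene" or "top" or "wrist"; returns a dict with "color" (384x512x3 uint8, red, green, blue), "z_map" (384x512 float32, mm along the optical axis (not along the pixel's ray), 0 where there is no reading), "fovy" (degrees; the focal length in pixels is half the picture's height over the tangent of half this angle, whatever the lens; pixels are square), "cx", "cy" (the principal point, pixels), "dist" ([k1, k2, p1, p2, k3] as OpenCV has them; the pictures are not rectified), "rvec" (rotation vector, rad) and "tvec" (3), from world to camera coordinates, as OpenCV has them. Camera axes: x right, y down, z forward; pixel columns grow to the right and rows downward; lengths in mm; the calibration is good to about 2 mm. A picture is of the moment at which its call begins.
- ctrl.close_job(): hands the job in; it is judged then, once.
The state is a dict: "t": time; "q": joint angles; "joint_vel": joint speeds; "tau": joint torques, N m; "tool_pos": TCP position; "eef_rot": TCP orientation; "ft_force": force on the tool from outside, world axes, zero at the start; "moment": the same for the moment, N m; "grip_width": opening from 0.0 (shut) to 1.0 (fully open); "finger_force": force on a finger pad.
Only numpy, scipy, OpenCV 4.12 (cv2) and the standard library are available. Lean on these libraries where they do the work, as an engineer would, in place of code of your own. Each camera call takes 0.05 s, during which the arm holds its last target. There are 200 camera calls.

TASK

A snapped-off steel stub is stuck in the bore of the aluminium sleeve on the sprung knock-out stand: take the middle-sized of the three drift rods from the wooden rack, feel it gently into the bore and push it down through the sleeve until the stub drops out of the bottom onto the stand's catch pan. Never press so hard that the sprung sleeve is forced down near its stop. Then put the rod back upright in its own hole in the rack, fully home, and leave the other rods and everything else on the bench where they are.

Things in the scene. Friction and masses are not known exactly. Their poses are not given: they have to be found in the camera images.
- stand: Knock-out stand, fixed to the bench: grey open tray 130 x 130 mm, walls 30 mm high and 5 mm thick, with the catch pan in it; a steel bridge 62 mm (x) by 132 mm (y), its top at 90 mm, on two posts at y = +-60 mm, carries the upright sleeve. Origin: centre of the tray's underside, on the bench; z up. The sleeve's axis is only within 5 mm of it in x and in y (differs each time).
- sleeve (a joint): How far the sleeve is pressed down on its springs, m: 0 at rest, stop at 0.016. Yields from 1 N, then 1 mm per 1.2 N (0.010 at 13 N); beyond 0.014 (18 N) is too hard. It springs back and moves only straight down. Upright tube 80 mm long, 36 mm outside (64 mm flange 21 mm below the mouth), straight square-edged bore 20 mm in diameter, open both ends; mouth 135 mm above the bench, lower end 55 mm.
- pan (a joint): How far the sprung catch pan in the tray is weighed down, m: 0 empty, about 0.006 with the stub on it; over 0.003 counts. The stub: steel cylinder 19 mm in diameter, 22 mm long, about 50 g, stuck upright in the sleeve's bore, its top 20 to 45 mm below the mouth. It takes about 4 to 10 N to slide (differs each time), and drags the sleeve down meanwhile; it falls when its top passes the sleeve's lower end.
- rack: Wooden rack, fixed to the bench: board 210 mm (x) by 60 mm (y), 12 mm thick, top at 100 mm, on two end legs; three through holes of 26 mm diameter at x = -65, 0 and +65 mm, y = 0. A drift rod hangs in each by its collar; which rod is in which hole varies. Origin: centre on the bench, z up, x along the row of holes.
- rod_grip (a point): Middle of the handle of the middle-sized drift rod, the one to use; z along the rod, tip to handle. Steel collar 40 mm diameter, 10 mm thick; above it a square wooden handle 22 x 22 mm, 55 mm long (sides along x and y). This point is 119.5 mm above the tip and 37.5 mm above the collar's underside, which rests on the rack: it starts 137.5 mm above the bench. About 0.22 kg.
- rod_tip (a point): Centre of the flat lower end of the same rod, on its axis. The round steel shank is 18 mm in diameter and 82 mm long from here to the collar's underside, with a nearly square-edged tip. That is 2 mm longer than the sleeve, so the stub is out only when the collar is nearly or fully seated on the sleeve's mouth.
- thick_grip (a point): Middle of the handle of the thickest drift rod (24 mm shank, 48 mm collar, 30 mm square handle): does not fit the bore, leave it.
- slim_grip (a point): Middle of the handle of the slimmest drift rod (12 mm shank, 36 mm collar, 14 mm square handle): leave it.
- tin_center (a point): Bystander: closed tin, 52 mm diameter, 42 mm high; its centre.
- buff_center (a point): Bystander: white felt buffing wheel lying flat, 60 mm diameter, 14 mm thick; its centre.
- buff2_center (a point): Bystander: small grey buffing wheel lying flat, 38 mm diameter, 12 mm thick; its centre.
- blank_center (a point): Bystander: turned wooden carving blank standing upright, 40 mm diameter, 52 mm high; its centre.
- brush_mid (a point): Bystander: bench brush lying on the far side of the bench; a point near its middle.
- rod: The middle-sized drift rod itself; origin at its tip, z towards the handle.
Things that resemble listed ones, but are neither listed nor needed, are in the scene too. What is shaped like the rod but red or yellow is not meant.

How it is judged (in metres and radians):
On the way, in this order (a step that is already met when the one before it is completed fails the run):
1. the middle rod's tip is in the bore, upright (horizontal distance between rod_tip and stand below 0.01 m and height (world z) of rod_tip below 0.118 m and angle between rod_tip's own z axis and vertical below 0.15 rad), for 0.1 s.
2. the rod has been pushed right through and the stub has dropped onto the catch pan (horizontal distance between rod_tip and stand below 0.01 m and value of joint pan above 0.003 m and height (world z) of rod_tip below 0.062 m), for 0.05 s.
At the end, for the whole second after the job is handed in: The stub lies on the stand's catch pan (pan down more than 3 mm), the sleeve is back up (within 2 mm), and the middle rod hangs upright (within 0.1 rad) in its own rack hole, its handle within 12 mm of where it started (value of joint pan above 0.003 m and distance of rod_grip from where it was at the start of the episode below 0.012 m and angle between rod_grip's own z axis and vertical below 0.1 rad and linear speed of rod below 0.02 m/s and value of joint sleeve below 0.002 m); the robot touches nothing.
It fails at once if the sleeve is pressed down more than 14 mm (about 18 N), close to its stop (value of joint sleeve above 0.014 m).
It fails at once if another rod is moved more than 25 mm (distance of any of thick_grip, slim_grip from where it was at the start of the episode above 0.025 m).
It fails at once if a bystander is moved more than 30 mm (distance of any of tin_center, buff_center, buff2_center, blank_center, brush_mid from where it was at the start of the episode above 0.03 m).
It also fails if it takes over 72 s, if anything falls off the work surface, if the arm or the gripper's body presses on something with over 40 N, if the wrist force passes 120 N, or if a joint passes its speed limit or range.

## Working session

There is one attempt and no reset: what is moved stays moved. The work goes in short steps, Python scripts to look and compute and a tool call to move; the robot and the scene stay as the last step left them, time stands still between calls to the robot, and variables do not carry over. Pictures are saved under pics/ and viewed, at most 10 in all, crops included, and the job is handed in when it is done.

Besides the shell and the picture viewer there is one more tool, called after "Request:" as name(argument=value, ...) on one line, values as JSON. carry_out: Moves the arm, as the interface text tells. Its arguments: {"type":"object","properties":{"motion":{"type":"array","items":{"type":"array"}},"newtons":{"type":"number"}},"required":["motion"]}

```bash
ls; mkdir -p pics; cat > h.py <<'E'
import numpy as np, cv2, pickle
from plant import ctrl
def cap(n):
    c=ctrl.capture(n); pickle.dump(c,open(f'pics/{n}.pkl','wb')); return c
def ld(n): return pickle.load(open(f'pics/{n}.pkl','rb'))
def K(c):
    f=c['color'].shape[0]/2/np.tan(np.radians(c['fovy'])/2)
    return np.array([[f,0,c['cx']],[0,f,c['cy']],[0,0,1.]])
def rt(c): return cv2.Rodrigues(np.array(c['rvec'],float))[0],np.array(c['tvec'],float).ravel()
def rays(c,px):
    px=np.array(px,float).reshape(-1,1,2)
    u=cv2.undistortPoints(px,K(c),np.array(c['dist'],float)).reshape(-1,2)
    R,t=rt(c); return -R.T@t, np.c_[u,np.ones(len(u))]@R, u
def onplane(c,px,z):
    o,d,_=rays(c,px); return o+d*((z-o[2])/d[:,2])[:,None]
def cloud(c):
    h,w=c['z_map'].shape; g=np.stack(np.meshgrid(np.arange(w),np.arange(h)),-1).reshape(-1,2)
    o,d,_=rays(c,g); P=o+d*c['z_map'].reshape(-1,1); P[c['z_map'].ravel()==0]=np.nan
    return P.reshape(h,w,3)
def save(c,n): cv2.imwrite(f'pics/{n}.png',c['color'][...,::-1])
E
python3 - <<'E'
from h import *
a=cap('scene');b=cap('top')
cv2.imwrite('pics/a.png',np.vstack([a['color'],b['color']])[...,::-1] if 0 else a['color'][...,::-1]);save(b,'b')
for c in(a,b):
    print(c['fovy'],c['dist'],rays(c,[[256,192]])[:2])
s=ctrl.observe();print(s)
E
```

```text
pics
47.082778571118006 [-0.05975747  0.          0.          0.          0.        ] (array([1210.45469703, -624.35051853,  756.0718231 ]), array([[-0.57502277,  0.55926323, -0.59715527]]))
45.01993507558138 [-0.07240522  0.          0.          0.          0.        ] (array([3.04771194e+02, 4.66484539e-01, 1.43207872e+03]), array([[ 0.2009092 , -0.01512813, -0.97957875]]))
{'t': 0.1, 'q': array([-1.36473597,  0.70705191, -0.02759232,  1.48493721,  0.02200079,
        0.95090025, -0.07553304]), 'joint_vel': array([-2.18425067e-04,  1.42140746e-04, -7.31424094e-05,  9.22002455e-05,
        2.46343058e-04, -3.96734184e-04,  2.25043717e-04]), 'tau': array([ 3.74526440e-03, -8.84296131e+01,  1.23756364e+00, -2.36451530e+01,
        1.71569525e-02,  5.09623249e-03,  4.21399977e-05]), 'tool_pos': array([140.97799913, 557.28463084, 303.47153729]), 'eef_rot': array([[-9.69451252e-01,  2.45283980e-01, -1.98378739e-04],
       [ 2.45284056e-01,  9.69450764e-01, -9.74218400e-04],
       [-4.66417460e-05, -9.93116389e-04, -9.99999506e-01]]), 'ft_force': array([0.37420882, 0.09672577, 0.01857883]), 'moment': array([ 0.01232285,  0.01735875, -0.07083994]), 'finger_force': 0.0, 'grip_width': 1.0041886671251508}
```

View pics/a.png

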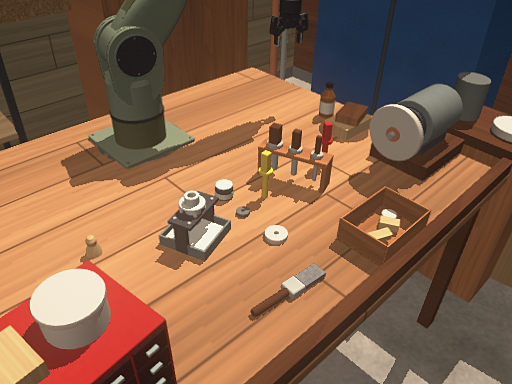

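View pics/b.png

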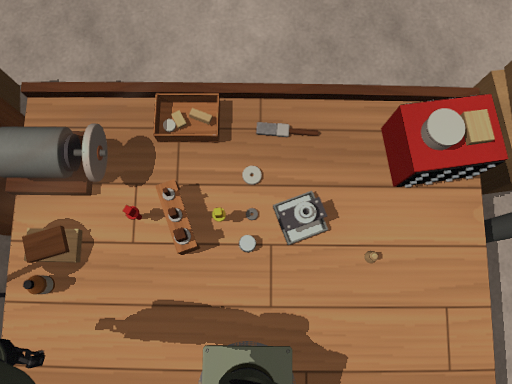

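Scene view: the rack has rods at (275,133), (296,140) and (317,147), with a yellow decoy at (265,160) and a red one at (327,132). Top view: rods at (168,194), (175,214) and (182,236), yellow decoy at (218,214), red decoy at (131,213), sleeve mouth at (306,212). The middle-sized rod appears to be the one at (175,214), so I'll confirm it in a crop.

```bash
python3 - <<'E'
from h import *
b=ld('top');a=ld('scene')
r=lambda i,x,y,w,h,s:cv2.resize(i[y:y+h,x:x+w],None,fx=s,fy=s,interpolation=cv2.INTER_CUBIC)
im=np.hstack([r(b['color'],145,180,55,80,7),r(b['color'],270,187,60,80,6)[:480]] if 0 else [cv2.resize(r(b['color'],145,180,60,80,6),(360,480)),r(a['color'],245,115,110,120,4)])
cv2.imwrite('pics/c.png',im[...,::-1])
P=cloud(b)
# high things: rods handles & sleeve
for nm,(x,y,w,h) in dict(rack=(150,175,55,85),stand=(268,185,65,65)).items():
    Q=P[y:y+h,x:x+w]
    for lo,hi in ((85,94),(94,106),(106,118),(128,142),(143,150),(150,162),(162,175),(175,200)):
        m=((Q[...,2]>lo)&(Q[...,2]<hi)).astype(np.uint8)
        n,l,st,ce=cv2.connectedComponentsWithStats(m)
        for i in range(1,n):
            if st[i,4]>8: 
                k=Q[l==i]; print(nm,lo,hi,st[i,4],ce[i]+[x,y],k.mean(0).round(1),(k.max(0)-k.min(0)).round(0))
E
```

```text
rack 94 106 950 [175.56631579 214.41684211] [509.1 213.4 100.9] [215. 127.  12.]
rack 106 118 81 [169.2345679  194.12345679] [566.5 232.6 111. ] [40. 33. 11.]
rack 106 118 63 [176.96825397 215.6984127 ] [503.3 207.4 111.1] [42. 37. 10.]
rack 106 118 78 [184.84615385 237.03846154] [442.  182.2 111.3] [50. 48. 12.]
rack 162 175 22 [165.04545455 189.68181818] [568.1 235.3 166.2] [15. 11. 10.]
rack 162 175 54 [171.72222222 211.24074074] [507.3 213.8 166.3] [25. 22. 10.]
rack 162 175 114 [179.34210526 233.63157895] [445.5 190.2 165.8] [36. 34.  9.]
stand 85 94 170 [317.9        208.02352941] [ 534.  -202.8   90.3] [71. 53.  8.]
stand 85 94 305 [289.62622951 218.73442623] [ 501.3 -119.3   90.3] [78. 85.  8.]
stand 94 106 9 [289.44444444 212.55555556] [ 518.8 -118.4   95.4] [12. 12.  3.]
stand 106 118 215 [304.75813953 212.49767442] [ 516.4 -160.9  114.2] [61. 61. 11.]
stand 106 118 28 [305.60714286 211.17857143] [ 520.6 -163.6  112.5] [14. 15.  9.]
stand 128 142 90 [306.07777778 210.72222222] [ 518.2 -162.2  135.1] [34. 35. 13.]
```

View pics/c.png

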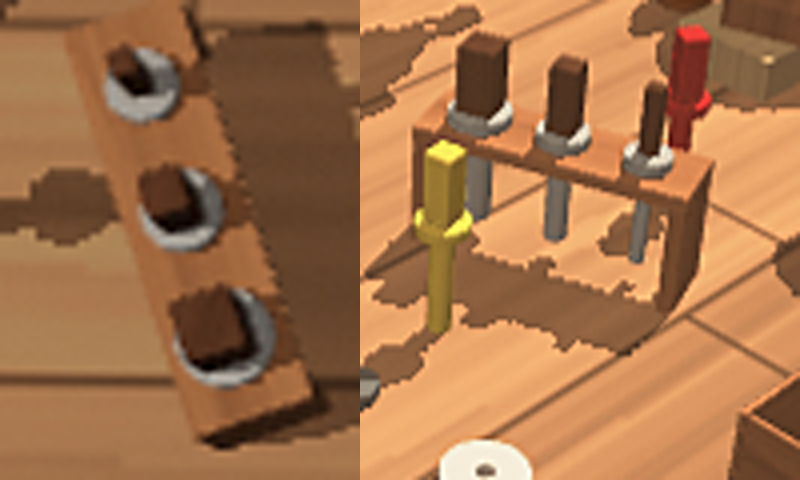

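The crop shows the three dark-handled rods in the rack: slim at (130,70), middle at (165,195) and thick at (210,325). In the scene half, the middle rod is at (567,95). The yellow rod (445,215) and red rod (688,75) are decoys. The rod to use is in the centre hole, at about world (507,213), with its handle top at about 165. That matches the given height and 65 mm spacing, and the rack yaw is about 20°. Moving above it.

Request:
carry_out(motion=[[[0.058, -0.054, 0], [0, 0, 0.03], 1], [[0.058, -0.054, 0], [0, 0, 0.03], 1], [[0.058, -0.054, 0], [0, 0, 0.03], 1], [[0.058, -0.054, 0], [0, 0, 0.03], 1], [[0.058, -0.054, 0], [0, 0, 0.03], 1], [[0.058, -0.054, 0], [0, 0, 0.03], 1], [[0.058, -0.054, 0], [0, 0, 0.03], 1], [[0.058, -0.054, 0], [0, 0, 0.03], 1], [[0.058, -0.054, 0], [0, 0, 0.03], 1], [[0.058, -0.054, 0], [0, 0, 0.03], 1]], newtons=40)

```text
t: 0.93
tool_pos: [432.2, 285.7, 303.8]
eef_rot: [[-0.938, -0.348, -0.0], [-0.348, 0.938, -0.0], [0.0, -0.0, -1.0]]
ft_force: [-0.4, 1.1, -0.1]
grip_width: 0.998
finger_force: 0.0
```

Request:
carry_out(motion=[[[0.05, -0.05, 0], [0, 0, 0], 1], [[0.05, -0.05, 0], [0, 0, 0], 1], [[0.03, -0.03, 0], [0, 0, 0], 1], [[0, 0, 0], [0, 0, 0], 1], [[0, 0, 0], [0, 0, 0], 1]])

```text
t: 1.35
tool_pos: [496.4, 221.5, 303.5]
eef_rot: [[-0.939, -0.343, -0.001], [-0.343, 0.939, -0.0], [0.001, -0.0, -1.0]]
ft_force: [-0.1, 0.5, 0.1]
grip_width: 0.999
finger_force: 0.0
```

```bash
python3 - <<'E'
from h import *
c=cap('wrist'); save(c,'w1'); s=ctrl.observe(); print(s['t'],s['tool_pos'],s['eef_rot'].round(3),s['ft_force'],rays(c,[[256,192]])[:2])
E
```

```text
1.4 [495.78856564 222.51151469 303.62564802] [[-0.939 -0.345 -0.001]
 [-0.345  0.939  0.   ]
 [ 0.001  0.    -1.   ]] [0.59005877 0.93227764 0.17342948] (array([432.10102772, 197.78014927, 373.92613442]), array([[ 0.2667749 ,  0.09096781, -0.95950769]]))
```

View pics/w1.png

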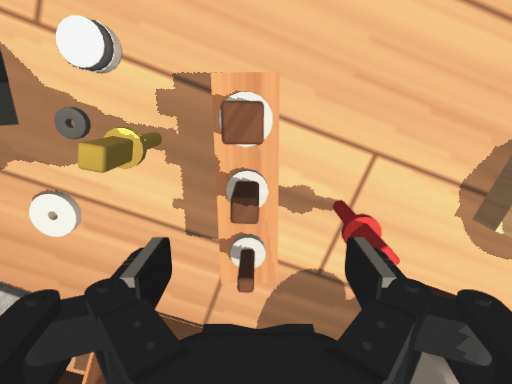

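Wrist view: the middle rod's handle is at (245,200), thick at (243,120), slim at (246,268). Its sides line up with the gripper. The yellow and red decoys are well to either side. Measuring the handle top in this view.

```bash
python3 - <<'E'
from h import *
c=ld('wrist');P=cloud(c);col=c['color'].astype(int)
for nm,z0,z1 in (('top',160,172),('collar',106,114),('board',96,103)):
    m=((P[...,2]>z0)&(P[...,2]<z1)).astype(np.uint8); m[:,:200]=0;m[:,300:]=0;m[295:]=0
    n,l,st,ce=cv2.connectedComponentsWithStats(m)
    for i in range(1,n):
        if st[i,4]>40:
            k=P[l==i]; px=np.argwhere(l==i)[:,::-1].astype(np.float32); r=cv2.minAreaRect(k[:,:2].astype(np.float32))
            print(nm,st[i,4],ce[i].round(),k.mean(0).round(1),np.round(r[0],1),np.round(r[1],1),round(r[2],1))
# sleeve: fit circle with top cam
b=ld('top');P=cloud(b);Q=P[185:250,268:333].reshape(-1,3)
for z0,z1 in((132,138),(110,118)):
    k=Q[(Q[:,2]>z0)&(Q[:,2]<z1),:2].astype(np.float32); print(cv2.minEnclosingCircle(k),k.mean(0))
E
```

```text
top 1808 [242. 122.] [445.8 191.  165.1] [446.3 190.9] [28.9 30. ] 20.2
top 782 [244. 209.] [506.1 213.6 164.9] [507.1 214. ] [22.2 21.5] 18.5
top 273 [245. 283.] [566.4 235.7 164.4] [567.4 236. ] [13.1 13.2] 19.3
collar 513 [255. 107.] [433.9 196.2 110.3] [436.1 195.9] [46.7 24. ] 64.7
collar 46 [245. 145.] [467.1 198.7 110.1] [467.3 198.9] [ 1.9 18.9] 20.7
collar 607 [248. 183.] [500.1 212.9 110.2] [503.8 213.2] [32.9 39.1] 10.7
collar 658 [247. 249.] [564.1 234.9 110.2] [566.9 235.6] [33.1 34.7] 15.0
board 7712 [247. 172.] [496.2 210.4 100.4] [507.5 213.7] [209.9  60.1] 20.5
((519.02392578125, -162.32351684570312), 17.77048110961914) [ 517.27814 -161.6946 ]
((518.4541015625, -161.8323974609375), 31.809282302856445) [ 516.84906 -161.12756]
```

Handle top is at (507.1, 214.0, 165) and measures 22×22, which matches. The board centre is (507.5, 213.7), and the yaw is fine. Descending.

Request:
carry_out(motion=[[[0.022, -0.017, 0], [0, 0, 0], 1], [[0, 0, -0.06], [0, 0, 0], 1], [[0, 0, -0.06], [0, 0, 0], 1], [[0, 0, -0.05], [0, 0, 0], 1], [[0, 0, -0.03], [0, 0, 0], 1], [[0, 0, -0.021], [0, 0, 0], 1], [[0, 0, 0], [0, 0, 0], 1], [[0, 0, 0], [0, 0, 0], 1]])

```text
t: 2.07
tool_pos: [507.0, 214.3, 193.8]
eef_rot: [[-0.938, -0.346, 0.0], [-0.346, 0.938, -0.0], [-0.0, -0.0, -1.0]]
ft_force: [0.2, 0.2, -0.1]
grip_width: 0.996
finger_force: 0.0
```

Request:
carry_out(motion=[[[0, 0, 0], [0, 0, 0], -1], [[0, 0, 0], [0, 0, 0], -1], [[0, 0, 0], [0, 0, 0], -1], [[0, 0, 0], [0, 0, 0], -1], [[0, 0, 0], [0, 0, 0], -1], [[0, 0, 0], [0, 0, 0], -1], [[0, 0, 0], [0, 0, 0], -1], [[0, 0, 0], [0, 0, 0], -1], [[0, 0, 0], [0, 0, 0], -1], [[0, 0, 0], [0, 0, 0], -1]], newtons=60)

```text
t: 2.9
tool_pos: [507.1, 214.0, 193.7]
eef_rot: [[-0.939, -0.345, 0.001], [-0.345, 0.939, 0.0], [-0.0, -0.0, -1.0]]
ft_force: [-1.2, -0.9, 6.0]
grip_width: 0.252
finger_force: 58.2
```

Request:
carry_out(motion=[[[0, 0, 0.02], [0, 0, 0], -1], [[0, 0, 0.05], [0, 0, 0], -1], [[0, 0, 0.07], [0, 0, 0], -1], [[0, 0, 0.07], [0, 0, 0], -1], [[0, 0, 0.07], [0, 0, 0], -1], [[0, 0, 0.05], [0, 0, 0], -1], [[0, 0, 0.01], [0, 0, 0], -1], [[0, 0, 0], [0, 0, 0], -1], [[0, 0, 0], [0, 0, 0], -1], [[0, 0, 0], [0, 0, 0], -1]])

```text
t: 3.73
tool_pos: [506.7, 213.7, 362.2]
eef_rot: [[-0.939, -0.345, -0.002], [-0.345, 0.939, -0.001], [0.002, -0.0, -1.0]]
ft_force: [0.5, -0.6, -2.3]
grip_width: 0.251
finger_force: 58.8
```

Request:
carry_out(motion=[[[0.001, -0.03, 0], [0, 0, 0], -1], [[0.003, -0.06, 0], [0, 0, 0], -1], [[0.003, -0.07, 0], [0, 0, 0], -1], [[0.003, -0.08, 0], [0, 0, 0], -1], [[0.003, -0.08, 0], [0, 0, 0], -1], [[0.003, -0.08, 0], [0, 0, 0], -1], [[0.003, -0.08, 0], [0, 0, 0], -1], [[0.003, -0.08, 0], [0, 0, 0], -1], [[0.001, -0.08, 0], [0, 0, 0], -1], [[0.001, -0.06, 0], [0, 0, 0], -1]])

```text
t: 4.57
tool_pos: [518.3, -139.6, 362.2]
eef_rot: [[-0.939, -0.343, -0.002], [-0.343, 0.939, -0.001], [0.002, 0.0, -1.0]]
ft_force: [1.6, -0.7, -1.7]
grip_width: 0.248
finger_force: 58.8
```

Request:
carry_out(motion=[[[0, -0.03, 0], [0, 0, 0], -1], [[0, -0.01, 0], [0, 0, 0], -1], [[0, 0, 0], [0, 0, 0], -1], [[0, 0, 0], [0, 0, 0], -1], [[0, 0, 0], [0, 0, 0], -1]])

```text
t: 4.98
tool_pos: [519.2, -154.6, 363.1]
eef_rot: [[-0.938, -0.347, -0.0], [-0.347, 0.938, 0.001], [0.0, 0.001, -1.0]]
ft_force: [-0.1, 0.5, -1.8]
grip_width: 0.247
finger_force: 58.9
```

```bash
python3 - <<'E'
from h import *
a=cap('scene');b=cap('top');c=cap('wrist'); s=ctrl.observe(); print(s['t'],s['tool_pos'],s['ft_force'],s['moment'])
im=np.hstack([cv2.resize(c['color'],(400,300)),cv2.resize(a['color'][80:275,130:390],(400,300))])
cv2.imwrite('pics/d.png',im[...,::-1])
E
```

```text
5.1333 [ 519.14584358 -155.10447668  363.36468652] [-0.64695499  0.80169381 -2.54357181] [-0.01894109 -0.00338433 -0.02406512]
```

View pics/d.png

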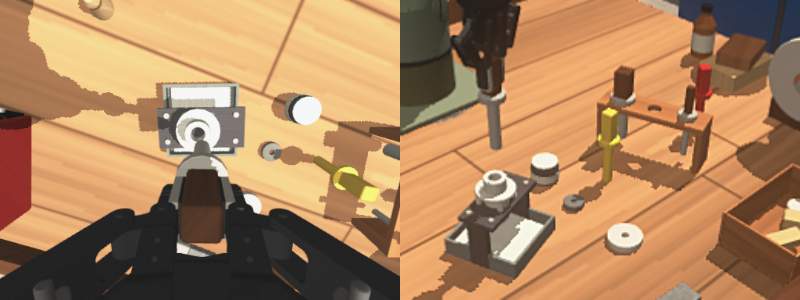

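Left (wrist view): the rod is held between the pads, with the sleeve at (198,133). Right (scene view): the rod hangs upright at (492,120) above the sleeve at (495,190), and its rack hole is empty. Measuring the mouth and the shank axis now.

```bash
cat >> h.py <<'E'
from scipy.optimize import least_squares
def circ(k):
    f=lambda p:np.hypot(k[:,0]-p[0],k[:,1]-p[1])-p[2]
    r=least_squares(f,[*np.median(k,0),np.ptp(k,0).mean()/2],loss='soft_l1',f_scale=.5); return r.x.round(2),len(k)
E
python3 - <<'E'
from h import *
for n in('scene','wrist','top'):
    c=ld(n); P=cloud(c); px=P.reshape(-1,3)
    g=(abs(P[...,0]-519)<45)&(abs(P[...,1]+160)<45)
    for nm,z0,z1 in (('mouth',133,137.5),('flange',111,116.5)):
        m=(g&(P[...,2]>z0)&(P[...,2]<z1)).astype(np.uint8)
        cs,_=cv2.findContours(m,cv2.RETR_CCOMP,cv2.CHAIN_APPROX_NONE)
        for q in cs:
            if len(q)>12:
                k=onplane(c,q.astype(float),135 if nm=='mouth' else 114)[:,:2]
                print(n,nm,len(q),circ(k),'enc',cv2.minEnclosingCircle(k.astype(np.float32)))
    # shank
    for z in range(188,270,10):
        k=px[(abs(px[:,2]-z-5)<5)&(np.hypot(px[:,0]-519,px[:,1]+155)<25)]
        if len(k)>15:
            f=lambda p:np.hypot(k[:,0]-p[0],k[:,1]-p[1])-9
            o=rays(c,[[0,0]])[0]; v=k[:,:2].mean(0)-o[:2]; v/=np.hypot(*v)
            r=least_squares(f,k[:,:2].mean(0)+6*v,loss='soft_l1',f_scale=.5); print(n,z,len(k),r.x.round(1),round(r.cost,1))
E
```

```text
scene mouth 58 (array([ 519.09, -162.6 ,   14.38]), 58) enc ((519.0018310546875, -162.74778747558594), 17.942401885986328)
scene flange 75 (array([ 519.31, -163.13,   29.48]), 75) enc ((519.5475463867188, -164.10934448242188), 32.466617584228516)
scene 188 24 [ 517.2 -154.5] 8.4
scene 198 34 [ 516.9 -155.2] 13.2
scene 208 29 [ 517.2 -154.7] 5.8
scene 218 31 [ 517.3 -154.8] 9.7
scene 228 33 [ 517.4 -155.1] 11.5
scene 238 31 [ 517.2 -154.8] 9.8
scene 248 32 [ 516.8 -154.1] 5.9
scene 268 78 [ 526.4 -161.9] 134.3
wrist mouth 133 (array([ 517.52, -162.1 ,   16.16]), 133) enc ((517.9859619140625, -161.64097595214844), 17.65938949584961)
wrist flange 45 (array([ 520.52, -160.69,    8.15]), 45) enc ((520.6837158203125, -160.7766876220703), 9.619889259338379)
wrist flange 229 (array([ 517.73, -161.8 ,   30.28]), 229) enc ((518.1123046875, -161.56253051757812), 31.639638900756836)
wrist 188 52 [ 519.6 -154.9] 0.6
wrist 198 63 [ 519.6 -154.9] 1.0
wrist 208 65 [ 519.7 -154.9] 0.9
wrist 218 75 [ 519.6 -154.9] 1.0
wrist 228 34 [ 519.5 -154.9] 0.9
wrist 268 204 [ 508.6 -158.9] 226.3
top flange 53 (array([ 514.93, -159.38,   21.04]), 53) enc ((510.5711669921875, -152.88450622558594), 24.48163604736328)
```

Request:
carry_out(motion=[[[0, -0.014, -0.03], [0, 0, 0], -1], [[0, 0, -0.04], [0, 0, 0], -1], [[0, 0, -0.015], [0, 0, 0], -1], [[0, 0, 0], [0, 0, 0], -1], [[0, 0, 0], [0, 0, 0], -1], [[0, 0, 0], [0, 0, 0], -1], [[0, 0, 0], [0, 0, 0], -1]])

```text
t: 5.72
tool_pos: [519.3, -163.0, 321.7]
eef_rot: [[-0.939, -0.345, 0.001], [-0.345, 0.939, -0.0], [-0.001, -0.001, -1.0]]
ft_force: [0.0, -0.1, -1.9]
grip_width: 0.249
finger_force: 58.8
```

```bash
python3 - <<'E'
from h import *
tp=ctrl.observe(); T=tp['tool_pos']; print(T,tp['ft_force'])
for n in('scene','wrist'):
    c=cap(n); P=cloud(c); px=P.reshape(-1,3); o=rays(c,[[0,0]])[0]
    def cyl(z0,z1,R,cen,rad):
        k=px[(px[:,2]>z0)&(px[:,2]<z1)&(np.hypot(px[:,0]-cen[0],px[:,1]-cen[1])<rad)]
        if len(k)<15: return None
        v=k[:,:2].mean(0)-o[:2]; v/=np.hypot(*v)
        f=lambda p:np.hypot(k[:,0]-p[0],k[:,1]-p[1])-R
        return least_squares(f,k[:,:2].mean(0)+.7*R*v,loss='soft_l1',f_scale=.5).x.round(2),len(k)
    print(n,'shank',cyl(150,215,9,T,20),'sleeve wall',cyl(117,132,18,(519,-162),24),'tipz',px[(np.hypot(px[:,0]-T[0],px[:,1]-T[1])<12)&(px[:,2]>138)&(px[:,2]<220),2].min())
    m=((np.hypot(P[...,0]-519,P[...,1]+162)<30)&(P[...,2]>133)&(P[...,2]<137.5)).astype(np.uint8)
    q=max(cv2.findContours(m,cv2.RETR_CCOMP,cv2.CHAIN_APPROX_NONE)[0],key=len)
    print(cv2.minEnclosingCircle(onplane(c,q.astype(float),135)[:,:2].astype(np.float32)))
    save(c,'e_'+n)
    if n=='scene': x=cv2.resize(c['color'][150:270,140:260],(480,480),interpolation=cv2.INTER_CUBIC)
    else: cv2.imwrite('pics/e.png',np.hstack([x,cv2.resize(c['color'][80:280,180:313],(320,480),interpolation=cv2.INTER_CUBIC)])[...,::-1])
E
```

```text
[ 519.28679714 -162.95090175  321.71323438] [ 0.03063742 -0.14737488 -1.87691457]
scene shank (array([ 517.47, -163.25]), 187) sleeve wall (array([ 516.73, -162.04]), 110) tipz 143.44192513431494
((523.7588500976562, -159.1798095703125), 16.08946990966797)
wrist shank (array([ 519.84, -163.05]), 271) sleeve wall (array([ 518.89, -161.59]), 116) tipz 147.6873434105895
((517.92626953125, -161.5810546875), 17.616029739379883)
```

View pics/e.png

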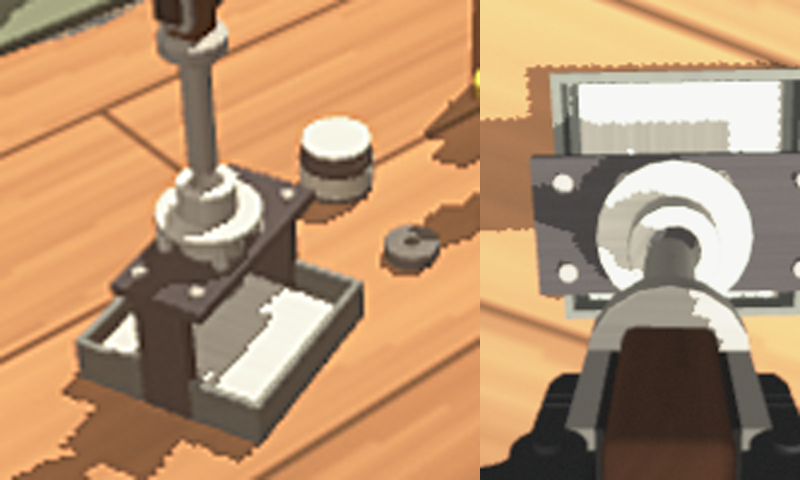

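Left (scene view): the shank at (200,170) ends just above the sleeve mouth. Right (wrist view): the shank at (668,260) points into the bore ring at (675,235). Both views agree that the sleeve axis lies about (−0.9, +1.3) mm from the shank. I'll correct for that and lower gently.

Request:
carry_out(motion=[[[-0.0018, 0.0027, 0], [0, 0, 0], -1], [[0, 0, -0.008], [0, 0, 0], -1], [[0, 0, -0.008], [0, 0, 0], -1], [[0, 0, -0.004], [0, 0, 0], -1], [[0, 0, -0.004], [0, 0, 0], -1], [[0, 0, -0.004], [0, 0, 0], -1], [[0, 0, 0], [0, 0, 0], -1], [[0, 0, 0], [0, 0, 0], -1]])

```text
t: 6.48
tool_pos: [518.1, -161.7, 306.8]
eef_rot: [[-0.939, -0.345, -0.0], [-0.345, 0.939, -0.0], [0.0, 0.0, -1.0]]
ft_force: [-0.1, -0.2, -2.4]
grip_width: 0.254
finger_force: 58.8
```

Request:
carry_out(motion=[[[0, 0, -0.003], [0, 0, 0], -1], [[0, 0, -0.003], [0, 0, 0], -1], [[0, 0, -0.003], [0, 0, 0], -1], [[0, 0, 0], [0, 0, 0], -1], [[0, 0, 0], [0, 0, 0], -1]])

```text
t: 6.9
tool_pos: [518.1, -161.7, 302.3]
eef_rot: [[-0.939, -0.345, -0.0], [-0.345, 0.939, -0.0], [0.0, 0.0, -1.0]]
ft_force: [0.8, -0.1, -1.8]
grip_width: 0.249
finger_force: 58.8
```

Tip is at about 127 with no contact force, so it's in the bore. Feeling downward.

Request:
carry_out(motion=[[[0, 0, -0.003], [0, 0, 0], -1], [[0, 0, -0.003], [0, 0, 0], -1], [[0, 0, -0.003], [0, 0, 0], -1], [[0, 0, -0.003], [0, 0, 0], -1], [[0, 0, -0.003], [0, 0, 0], -1], [[0, 0, -0.003], [0, 0, 0], -1], [[0, 0, 0], [0, 0, 0], -1], [[0, 0, 0], [0, 0, 0], -1]])

```text
t: 7.57
tool_pos: [518.1, -161.7, 293.3]
eef_rot: [[-0.939, -0.345, -0.0], [-0.345, 0.939, -0.0], [0.0, 0.0, -1.0]]
ft_force: [0.2, 0.3, -3.1]
grip_width: 0.251
finger_force: 58.8
```

Request:
carry_out(motion=[[[0, 0, -0.003], [0, 0, 0], -1], [[0, 0, -0.003], [0, 0, 0], -1], [[0, 0, -0.003], [0, 0, 0], -1], [[0, 0, -0.003], [0, 0, 0], -1], [[0, 0, 0], [0, 0, 0], -1], [[0, 0, 0], [0, 0, 0], -1]])

```text
t: 8.07
tool_pos: [518.1, -161.7, 287.3]
eef_rot: [[-0.939, -0.345, -0.0], [-0.345, 0.939, -0.0], [0.0, 0.0, -1.0]]
ft_force: [0.8, 0.9, -1.0]
grip_width: 0.249
finger_force: 59.0
```

Request:
carry_out(motion=[[[0, 0, -0.003], [0, 0, 0], -1], [[0, 0, -0.003], [0, 0, 0], -1], [[0, 0, -0.003], [0, 0, 0], -1], [[0, 0, -0.003], [0, 0, 0], -1], [[0, 0, -0.003], [0, 0, 0], -1], [[0, 0, 0], [0, 0, 0], -1], [[0, 0, 0], [0, 0, 0], -1]])

```text
t: 8.65
tool_pos: [518.2, -161.7, 280.0]
eef_rot: [[-0.939, -0.345, 0.0], [-0.345, 0.939, -0.0], [-0.0, -0.0, -1.0]]
ft_force: [-0.1, -0.3, 5.6]
grip_width: 0.245
finger_force: 59.7
```

Request:
carry_out(motion=[[[0, 0, -0.003], [0, 0, 0], -1], [[0, 0, -0.003], [0, 0, 0], -1], [[0, 0, -0.003], [0, 0, 0], -1], [[0, 0, -0.003], [0, 0, 0], -1], [[0, 0, 0], [0, 0, 0], -1], [[0, 0, 0], [0, 0, 0], -1]])

```text
t: 9.15
tool_pos: [518.2, -161.8, 274.0]
eef_rot: [[-0.939, -0.345, 0.0], [-0.345, 0.939, -0.0], [-0.0, -0.0, -1.0]]
ft_force: [-0.3, 0.2, 5.0]
grip_width: 0.251
finger_force: 59.9
```

Stub contacted and sliding at about 7 N. Continuing.

Request:
carry_out(motion=[[[0, 0, -0.003], [0, 0, 0], -1], [[0, 0, -0.003], [0, 0, 0], -1], [[0, 0, -0.003], [0, 0, 0], -1], [[0, 0, -0.003], [0, 0, 0], -1], [[0, 0, -0.003], [0, 0, 0], -1], [[0, 0, -0.003], [0, 0, 0], -1], [[0, 0, -0.003], [0, 0, 0], -1], [[0, 0, -0.003], [0, 0, 0], -1], [[0, 0, 0], [0, 0, 0], -1]])

```text
t: 9.9
tool_pos: [518.2, -161.8, 261.9]
eef_rot: [[-0.939, -0.345, 0.0], [-0.345, 0.939, -0.0], [-0.0, -0.0, -1.0]]
ft_force: [0.1, -0.9, 6.1]
grip_width: 0.252
finger_force: 59.9
```

Request:
carry_out(motion=[[[0, 0, -0.003], [0, 0, 0], -1], [[0, 0, -0.003], [0, 0, 0], -1], [[0, 0, -0.003], [0, 0, 0], -1], [[0, 0, -0.003], [0, 0, 0], -1], [[0, 0, -0.003], [0, 0, 0], -1], [[0, 0, -0.003], [0, 0, 0], -1], [[0, 0, -0.003], [0, 0, 0], -1], [[0, 0, -0.003], [0, 0, 0], -1], [[0, 0, 0], [0, 0, 0], -1]])

```text
t: 10.65
tool_pos: [518.2, -161.8, 249.9]
eef_rot: [[-0.939, -0.345, 0.0], [-0.345, 0.939, -0.0], [-0.0, -0.0, -1.0]]
ft_force: [0.1, -0.6, 6.0]
grip_width: 0.252
finger_force: 59.9
```

Request:
carry_out(motion=[[[0, 0, -0.003], [0, 0, 0], -1], [[0, 0, -0.003], [0, 0, 0], -1], [[0, 0, -0.003], [0, 0, 0], -1], [[0, 0, -0.003], [0, 0, 0], -1], [[0, 0, -0.003], [0, 0, 0], -1], [[0, 0, 0], [0, 0, 0], -1]])

```text
t: 11.15
tool_pos: [518.2, -161.7, 242.4]
eef_rot: [[-0.939, -0.345, 0.0], [-0.345, 0.939, -0.0], [-0.0, -0.0, -1.0]]
ft_force: [0.1, -0.1, 5.5]
grip_width: 0.246
finger_force: 60.0
```

Request:
carry_out(motion=[[[0, 0, -0.003], [0, 0, 0], -1], [[0, 0, -0.003], [0, 0, 0], -1], [[0, 0, -0.003], [0, 0, 0], -1], [[0, 0, -0.003], [0, 0, 0], -1], [[0, 0, -0.003], [0, 0, 0], -1], [[0, 0, -0.003], [0, 0, 0], -1], [[0, 0, -0.003], [0, 0, 0], -1], [[0, 0, 0], [0, 0, 0], -1], [[0, 0, 0], [0, 0, 0], -1]])

```text
t: 11.9
tool_pos: [518.2, -161.8, 232.0]
eef_rot: [[-0.939, -0.345, 0.0], [-0.345, 0.939, -0.0], [-0.0, -0.0, -1.0]]
ft_force: [-0.3, -0.1, 5.6]
grip_width: 0.247
finger_force: 59.9
```

Request:
carry_out(motion=[[[0, 0, -0.002], [0, 0, 0], -1], [[0, 0, -0.002], [0, 0, 0], -1], [[0, 0, 0], [0, 0, 0], -1], [[0, 0, 0], [0, 0, 0], -1]])

```text
t: 12.23
tool_pos: [518.3, -161.8, 230.1]
eef_rot: [[-0.939, -0.345, 0.001], [-0.345, 0.939, -0.0], [-0.0, -0.0, -1.0]]
ft_force: [0.1, 0.9, 6.0]
grip_width: 0.248
finger_force: 59.9
```

Request:
carry_out(motion=[[[0, 0, -0.002], [0, 0, 0], -1], [[0, 0, -0.002], [0, 0, 0], -1], [[0, 0, -0.001], [0, 0, 0], -1], [[0, 0, 0], [0, 0, 0], -1], [[0, 0, 0], [0, 0, 0], -1]])

```text
t: 12.65
tool_pos: [518.2, -161.7, 227.5]
eef_rot: [[-0.939, -0.345, 0.0], [-0.345, 0.939, -0.0], [-0.0, -0.0, -1.0]]
ft_force: [0.5, -0.0, 4.9]
grip_width: 0.25
finger_force: 59.9
```

Request:
carry_out(motion=[[[0, 0, -0.002], [0, 0, 0], -1], [[0, 0, -0.002], [0, 0, 0], -1], [[0, 0, 0], [0, 0, 0], -1], [[0, 0, 0], [0, 0, 0], -1]])

```text
t: 12.98
tool_pos: [518.2, -161.7, 225.4]
eef_rot: [[-0.939, -0.345, 0.0], [-0.345, 0.939, -0.0], [-0.0, -0.0, -1.0]]
ft_force: [0.6, 0.2, 2.7]
grip_width: 0.248
finger_force: 59.9
```

Force dropped to 4.6 N net, which matches the collar alone pressing the sleeve 3 mm. The stub has probably dropped, so I'll check.

Request:
carry_out(motion=[[[0, 0, -0.002], [0, 0, 0], -1], [[0, 0, -0.002], [0, 0, 0], -1], [[0, 0, 0], [0, 0, 0], -1], [[0, 0, 0], [0, 0, 0], -1]])

```text
t: 13.32
tool_pos: [518.2, -161.7, 223.4]
eef_rot: [[-0.939, -0.345, 0.0], [-0.345, 0.939, -0.0], [-0.0, -0.0, -1.0]]
ft_force: [0.5, 1.2, 4.3]
grip_width: 0.249
finger_force: 60.2
```

```bash
python3 - <<'E'
from h import *
old=cloud(ld('scene')); c=cap('scene'); P=cloud(c)
cv2.imwrite('pics/f.png',cv2.resize(c['color'][150:270,140:260],(600,600),interpolation=cv2.INTER_CUBIC)[...,::-1])
for Q in(old,P):
    m=(Q[...,2]>2)&(Q[...,2]<25)&(np.hypot(Q[...,0]-518,Q[...,1]+160)<55); print(m.sum(),np.percentile(Q[m][:,2],[5,25,50,75,95]).round(1))
E
```

```text
579 [11.6 12.8 13.6 14.5 16.1]
527 [ 5.2  6.6  7.7  8.9 14.1]
```

View pics/f.png

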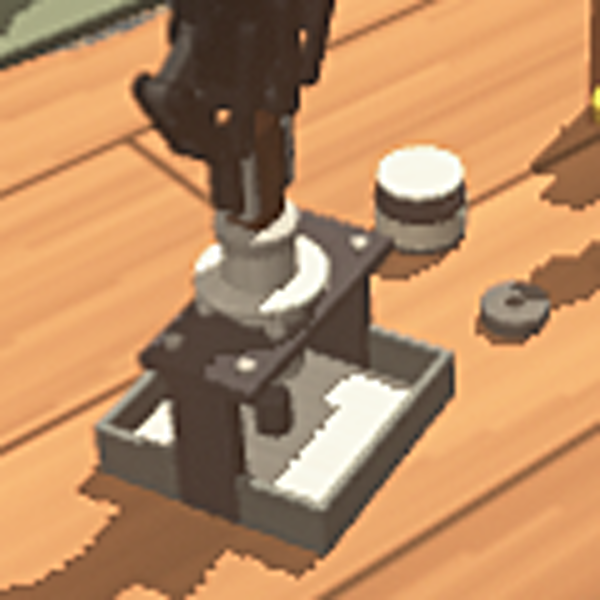

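The stub is standing on the pan at (273,408) and the pan has sunk 6 mm. Withdrawing and going back to the rack.

Request:
carry_out(motion=[[[0, 0, 0.01], [0, 0, 0], -1], [[0, 0, 0.02], [0, 0, 0], -1], [[0, 0, 0.03], [0, 0, 0], -1], [[0, 0, 0.04], [0, 0, 0], -1], [[0, 0, 0.04], [0, 0, 0], -1], [[0, 0, 0.05], [0, 0, 0], -1], [[0, 0, 0.05], [0, 0, 0], -1], [[0, 0, 0.04], [0, 0, 0], -1], [[0, 0, 0], [0, 0, 0], -1], [[0, 0, 0], [0, 0, 0], -1]])

```text
t: 14.2
tool_pos: [517.9, -161.7, 364.3]
eef_rot: [[-0.939, -0.345, 0.001], [-0.345, 0.939, -0.0], [-0.001, -0.001, -1.0]]
ft_force: [0.4, -0.6, -2.9]
grip_width: 0.251
finger_force: 59.6
```

Request:
carry_out(motion=[[[-0.001, 0.03, 0], [0, 0, 0], -1], [[-0.002, 0.06, 0], [0, 0, 0], -1], [[-0.003, 0.08, 0], [0, 0, 0], -1], [[-0.003, 0.08, 0], [0, 0, 0], -1], [[-0.003, 0.08, 0], [0, 0, 0], -1], [[-0.003, 0.08, 0], [0, 0, 0], -1], [[-0.003, 0.08, 0], [0, 0, 0], -1], [[-0.003, 0.08, 0], [0, 0, 0], -1], [[-0.001, 0.08, 0], [0, 0, 0], -1], [[0, 0.05, 0], [0, 0, 0], -1]])

```text
t: 15.03
tool_pos: [505.8, 192.2, 362.5]
eef_rot: [[-0.937, -0.348, -0.002], [-0.348, 0.937, 0.001], [0.002, 0.001, -1.0]]
ft_force: [-0.9, 0.1, -2.1]
grip_width: 0.249
finger_force: 59.4
```

Request:
carry_out(motion=[[[0, 0.03, 0], [0, 0, 0], -1], [[0, 0.02, 0], [0, 0, 0], -1], [[0, 0, 0], [0, 0, 0], -1], [[0, 0, 0], [0, 0, 0], -1], [[0, 0, 0], [0, 0, 0], -1]])

```text
t: 15.45
tool_pos: [507.3, 211.9, 363.1]
eef_rot: [[-0.939, -0.344, -0.0], [-0.344, 0.939, -0.001], [0.001, -0.001, -1.0]]
ft_force: [0.2, -1.2, -1.6]
grip_width: 0.251
finger_force: 59.4
```

Request:
carry_out(motion=[[[0, 0.004, -0.03], [0, 0, 0], -1], [[0, 0, -0.06], [0, 0, 0], -1], [[0, 0, -0.05], [0, 0, 0], -1], [[0, 0, -0.02], [0, 0, 0], -1], [[0, 0, -0.01], [0, 0, 0], -1], [[0, 0, -0.01], [0, 0, 0], -1], [[0, 0, -0.01], [0, 0, 0], -1], [[0, 0, 0], [0, 0, 0], -1], [[0, 0, 0], [0, 0, 0], -1]])

```text
t: 16.2
tool_pos: [507.3, 215.2, 268.8]
eef_rot: [[-0.939, -0.345, 0.001], [-0.345, 0.939, 0.0], [-0.001, -0.0, -1.0]]
ft_force: [0.1, 0.1, -2.1]
grip_width: 0.251
finger_force: 59.2
```

Request:
carry_out(motion=[[[0, -0.0024, -0.02], [0, 0, 0], -1], [[0, 0, -0.04], [0, 0, 0], -1], [[0, 0, -0.04], [0, 0, 0], -1], [[0, 0, -0.03], [0, 0, 0], -1], [[0, 0, -0.012], [0, 0, 0], -1], [[0, 0, -0.003], [0, 0, 0], -1], [[0, 0, -0.002], [0, 0, 0], -1], [[0, 0, 0], [0, 0, 0], -1], [[0, 0, 0], [0, 0, 0], -1]])

```text
t: 16.95
tool_pos: [507.4, 214.2, 195.7]
eef_rot: [[-0.939, -0.345, 0.001], [-0.345, 0.939, 0.0], [-0.001, -0.0, -1.0]]
ft_force: [-0.2, 1.1, -2.1]
grip_width: 0.252
finger_force: 59.4
```

Request:
carry_out(motion=[[[0, 0, -0.002], [0, 0, 0], -1], [[0, 0, -0.0016], [0, 0, 0], -1], [[0, 0, 0], [0, 0, 0], -1], [[0, 0, 0], [0, 0, 0], -1]])

```text
t: 17.28
tool_pos: [507.3, 214.2, 193.7]
eef_rot: [[-0.939, -0.345, 0.001], [-0.345, 0.939, 0.0], [-0.001, -0.0, -1.0]]
ft_force: [-1.6, -0.4, 8.8]
grip_width: 0.252
finger_force: 60.4
```

Seated, with 9 N contact on the board. Opening gently and retreating straight up.

Request:
carry_out(motion=[[[0, 0, 0], [0, 0, 0], -0.3], [[0, 0, 0], [0, 0, 0], -0.2], [[0, 0, 0], [0, 0, 0], 0], [[0, 0, 0], [0, 0, 0], 0.5], [[0, 0, 0], [0, 0, 0], 1], [[0, 0, 0], [0, 0, 0], 1], [[0, 0, 0], [0, 0, 0], 1], [[0, 0, 0], [0, 0, 0], 1], [[0, 0, 0], [0, 0, 0], 1], [[0, 0, 0], [0, 0, 0], 1]])

```text
t: 18.12
tool_pos: [507.1, 214.1, 193.1]
eef_rot: [[-0.939, -0.345, 0.0], [-0.345, 0.939, -0.0], [-0.0, -0.0, -1.0]]
ft_force: [0.4, -0.0, 0.1]
grip_width: 1.003
finger_force: 0.0
```

Request:
carry_out(motion=[[[0, 0, 0.02], [0, 0, 0], 1], [[0, 0, 0.05], [0, 0, 0], 1], [[0, 0, 0.06], [0, 0, 0], 1], [[0, 0, 0.06], [0, 0, 0], 1], [[0, 0, 0.06], [0, 0, 0], 1], [[0, 0, 0.02], [0, 0, 0], 1], [[0, 0, 0], [0, 0, 0], 1], [[0, 0, 0], [0, 0, 0], 1], [[0, 0, 0], [0, 0, 0], 1], [[0, 0, 0], [0, 0, 0], 1]])

```text
t: 18.95
tool_pos: [506.9, 214.0, 327.2]
eef_rot: [[-0.939, -0.345, -0.001], [-0.345, 0.939, -0.001], [0.002, -0.0, -1.0]]
ft_force: [-0.1, -0.0, -0.1]
grip_width: 1.0
finger_force: 0.0
```

```bash
python3 - <<'E'
from h import *
a=cap('scene');c=cap('wrist'); s=ctrl.observe(); print(s['t'],s['tool_pos'],s['ft_force'],s['joint_vel'].round(3))
P=cloud(c); m=((np.hypot(P[...,0]-507,P[...,1]-214)<22)&(P[...,2]>158)&(P[...,2]<172)); k=P[m]; print(m.sum(),k.mean(0),cv2.minAreaRect(k[:,:2].astype(np.float32)))
Q=cloud(a); m=(Q[...,2]>2)&(Q[...,2]<25)&(np.hypot(Q[...,0]-518,Q[...,1]+160)<55); print(np.median(Q[m][:,2]))
m=(Q[...,2]>131)&(Q[...,2]<140)&(np.hypot(Q[...,0]-518,Q[...,1]+162)<16); print('mouth z',np.median(Q[m][:,2]))
cv2.imwrite('pics/g.png',cv2.resize(a['color'][80:290,140:420],(800,600))[...,::-1])
E
```

```text
19.05 [506.98026792 214.03061082 327.40806369] [ 0.54334561  0.2809139  -0.18569907] [-0.001 -0.002 -0.    -0.005  0.    -0.     0.001]
667 [506.44141655 213.29676226 164.79885238] ((507.1158447265625, 213.47796630859375), (21.24520492553711, 21.07636070251465), 20.447906494140625)
7.688425461982774
mouth z 134.09933065463838
```

View pics/g.png

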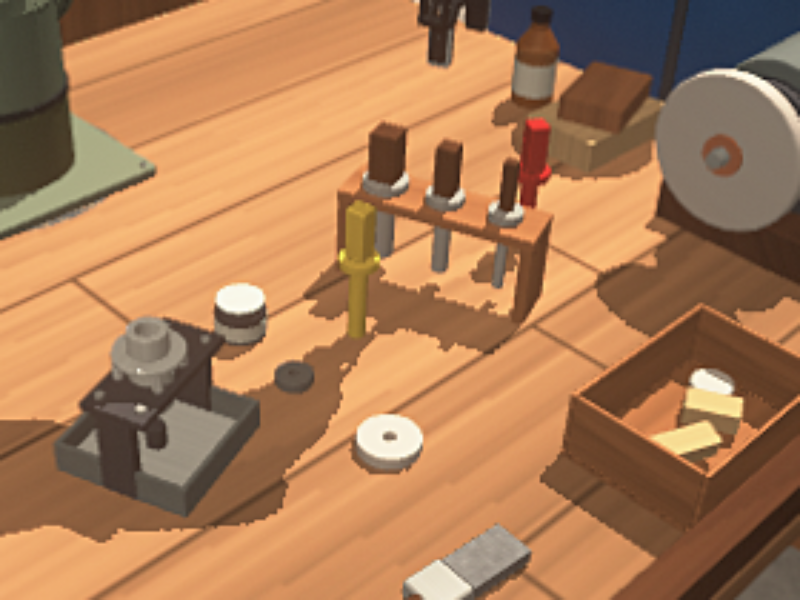

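The middle rod is back upright in its centre hole at (447,170), fully home. The stub is on the pan at (155,432), the sleeve is back up at (150,345), and nothing else has moved. Handing in.

```bash
python3 -c "
from plant import ctrl
print(ctrl.close_job())"
```

```text
the job is handed in; nothing more can be done
None
```

The job is handed in: the stub is on the catch pan, the sleeve has sprung back up, and the middle rod hangs fully home in its own rack hole with nothing else moved; the hand-in returned no verdict.

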